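# Hold the decompression lever of a boxed cylinder head at full lift

## Robot

A 6-joint arm with a two-finger parallel gripper is mounted at the origin on the work surface. World frame = base frame: x ahead of the robot, y to its left, z up, the work surface at z = 0. Lengths are in mm, angles in degrees, forces in N, time in s.
With the tool pointing down it reaches from about 375 to 975 mm from the base axis. Payload 3.8 kg.
Tool frame: the origin (TCP) lies midway between the tips of the shut fingers; the grasp point (between the pads) lies 19 mm behind it; z points along the fingers, y is the line along which they close (so a half turn about z gives the same grasp; the last joint's range is limited). The gripper opens to 88 mm and grips with 3 to 60 N. Pads are 18 mm wide; open, the fingers measure 123 mm over their backs; the gripper's body (75 mm by 187 mm) begins 45 mm behind the grasp point.
Start: joints at [-76.083, 15.12, 91.902, -0, 72.978, -2.114], TCP at [186.405, -648.746, 238.706] pointing down, gripper open.
Joint ranges: [-150.88, 150.88], [-54.13, 125.18], [17.81, 147.31], [-75.09, 255.09], [0, 152.58], [-146.25, 146.25]. Speed limits (degrees/s): [147.25, 147.25, 180, 180, 180, 180].

## Interface

Orientations are given as [roll, pitch, yaw] about the fixed x, y, z axes, in that order (R = Rz(yaw) Ry(pitch) Rx(roll)).
In Python, from cell import arm gives the robot as it stands.
- The arm moves only by the tool send_rows, never from a script. Its arguments are lists of equal length, an entry for each row: "fingers": the finger opening in m, from 0 to 0.0881; "translation": the shift along the tool's x, y, z in m, a list of three; "rot": the turn, a rotation vector about the tool's x, y, z in rad, a list of three. In form: {"fingers": [fingers, ...], "translation": [[dx, dy, dz], ...], "rot": [[rx, ry, rz], ...]}. A call has 1 to 8 rows; each row shifts and turns the commanded pose from where the row before left it, along the tool's axes as they then stand; what a row does not reach is not made up. A row lasts 1/12 s, in which the tool goes at most 41.7 mm and 7.16 degrees, less where a joint would pass 70% of its speed; a pose out of reach is approached as far as the arm can. A call with a gripper value outside its range is refused whole. The fingers move at their own pace and stop on an object; the grip force is fixed at half the most. Time passes only in rows, so rows that do not move let the fingers close. It gives the time, the measured TCP pose, the force, the opening and the grip force at its end, in the units of the state.
- arm.read_state(): the state, without advancing time (a new reading comes with each control period).
- arm.capture(name): name is "side" or "top" or "wrist"; returns a dict with "color" (480x640x3 uint8, red, green, blue), "range_z" (480x640 float32, mm along the optical axis (not along the pixel's ray), 0 where there is no reading), "vertical_fov" (degrees; the focal length in pixels is half the picture's height over the tangent of half this angle, whatever the lens; pixels are square), "cx", "cy" (the principal point, pixels), "dist" ([k1, k2, p1, p2, k3] as OpenCV has them; the pictures are not rectified), "rvec" (rotation vector, rad) and "tvec" (3), from world to camera coordinates, as OpenCV has them. Camera axes: x right, y down, z forward; pixel columns grow to the right and rows downward; lengths in mm; the calibration is good to about 2 mm. A picture is of the moment at which its call begins.
- arm.sign_off(): hands the job in; it is judged then, once.
The state is a dict: "time": time; "joints": joint angles; "joint_velocities": joint speeds; "effort": joint torques, N m; "eef_pos": TCP position; "tool_rot": TCP orientation; "ft_force": force on the tool from outside, world axes, zero at the start; "moment": the same for the moment, N m; "gripper_width": opening from 0.0 (shut) to 1.0 (fully open); "grasp_force": force on a finger pad.
Only numpy, scipy, OpenCV 4.12 (cv2) and the standard library are available. Lean on these libraries where they do the work, as an engineer would, in place of code of your own. Each camera call takes 0.05 s, during which the arm holds its last target. There are 200 camera calls.

## Task

The reconditioned cylinder head of a small diesel has come back in its carton, tape already cut. Fold both top flaps of the carton right back, well out over the sides, then swing the head's decompression lever up from where it leans until it stands straight up, where its eccentric lifts the exhaust valve gear highest (past upright the lift falls off again), and finish while still holding it there against its return spring so that the open valve can be inspected. Leave the other things on the bench where they lie.

Things in the scene. Friction and masses are not known exactly. Their poses are not given: they have to be found in the camera images.
- carton: corrugated cardboard carton that stands on the bench and does not shift, outside 236 (x) x 216 (y) x 165 mm high, walls 4 mm. Origin: centre of its underside; x runs along the flap hinges, away from the robot within 0.35 rad of straight ahead; z up. Long flaps are hinged on the tops of its +y and -y walls; the short end flaps already hang down outside. The head lies inside on grey foam
- flap_left (a joint): angle (rad) of the flap hinged on the carton's +y wall: 0 lies flat over the opening, about 1.57 stands upright, 3.14 lies level outside; stop at 3.4. It starts sprung part-way up, at 0.8 to 1.1. Light cardboard 230 x 107 mm, 4 mm thick, under 1 N to push; a stiff crease keeps it where it is left
- flap_right (a joint): the same for the flap hinged on the carton's -y wall
- flap_left_edge (a point): middle of the free edge of the flap_left flap, 107 mm from its hinge line; moves with the flap
- flap_right_edge (a point): middle of the free edge of the flap_right flap, 107 mm from its hinge line; moves with the flap. At the start the two free edges stand about 77 to 95 mm above the rim with a gap of 65 to 120 mm between them
- flap_left_hinge (a point): middle of the flap_left hinge line, on the carton's rim 165 mm above the bench
- flap_right_hinge (a point): middle of the flap_right hinge line, on the carton's rim 165 mm above the bench
- head: aluminium cylinder head with cooling fins and its rocker cover off, 150 (x) x 120 (y) mm, level and firmly bedded in the carton. Origin: centre of its underside, 29 mm above the bench; z up, yaw within 0.1 rad of the carton's. Rocker box with two rockers and valve springs on top, up to 95 mm above the origin, between y = -51 and +19 mm of its frame; the lever stands beside it at y = +28 mm
- lever (a joint): angle (rad) of the decompression lever about its shaft: 0 at its rest stop, leaning 60 degrees from upright towards the head's +x; grows as it swings up towards the head's -x; 1.047 is straight up, the highest lift; far stop at 1.55. It starts at 0 to 0.2. A return spring and friction take 2 to 7 N at the ball to swing it; let go at the top it springs back down
- lever_axis (a point): centre of the lever's boss on the axis of its shaft, which runs along the head's y axis, 66 mm above the head's origin (95 mm above the bench); fixed on the head
- lever_ball (a point): centre of the black ball at the lever's end, 22 mm diameter, 100 mm from lever_axis, in the plane across the shaft; the lever below it is a flat 12 mm wide, 6 mm thick along the shaft. At rest the ball is about 145 mm above the bench, just inside the carton, at upright 195 mm. Free space at the ball: 60 mm to each side along the shaft, at least 25 mm towards the carton's end wall
- valve_ex (a joint): opening (m) of the exhaust valve, driven by the lever's eccentric through the rocker: 0 with the lever on its rest stop, 0.0052 at the highest lift with the lever straight up, 0.0050 at 0.14 rad to either side of it and 0.0037 at the far stop
- screwdriver: orange-handled screwdriver lying on the bench to the left, not needed
- tape_roll: blue roll of tape, 84 mm across and 48 mm high, flat on the bench to the right, not needed
- socket: steel deep socket, 26 mm across and 76 mm high, standing on the bench to the right, not needed
- gear_switch: black plastic gearbox switch, about 90 x 95 x 25 mm, lying on the bench to the left, not needed

How it is judged (in metres and radians):
On the way:
1. both carton flaps are folded back past upright, beyond 2.0 rad (115 degrees) from shut (value of joint each of flap_left, flap_right above 2 rad), for 0.2 s.
At the end, for the whole second after the job is handed in: The robot holds the lever still within 0.14 rad (8 degrees) of straight up, with more than 1 N on it, the exhaust valve open by more than 4.9 mm, and both flaps still folded back beyond 2.0 rad (all of step 1 and value of joint lever between 0.907 and 1.187 rad and value of joint valve_ex above 0.0049 m and velocity of joint lever between -0.1 and 0.1 rad/s and contact force between any of the arm, the fingers and lever above 1 N); the arm keeps its last pose, push and grip.
It fails at once if a thing lying on the bench is moved by more than 30 mm (distance of any of screwdriver, tape_roll, socket, gear_switch from where it was at the start of the episode above 0.03 m).
It also fails if it takes over 51 s, if anything falls off the work surface, if the arm or the gripper's body presses on something with over 40 N, if the wrist force passes 120 N, or if a joint passes its speed limit or range.

## Working session

There is one attempt and no reset: what is moved stays moved. The work goes in short steps, Python scripts to look and compute and a tool call to move; the robot and the scene stay as the last step left them, time stands still between calls to the robot, and variables do not carry over. Pictures are saved under pics/ and viewed, at most 10 in all, crops included, and the job is handed in when it is done.

Besides the shell and the picture viewer there is one more tool, called as a command line: name --argument value ..., lists and objects as JSON in quotes. send_rows: Moves the arm, as the interface text tells. Its arguments: {"type":"object","properties":{"fingers":{"type":"array"},"translation":{"type":"array"},"rot":{"type":"array"}},"required":["fingers","translation","rot"]}

```bash
mkdir -p pics
cat > h.py <<'E'
import numpy as np, cv2
from cell import arm
from scipy.spatial.transform import Rotation as R
def cap(n):
    c=arm.capture(n); np.savez('last_'+n+'.npz',**c); return c
def K(c):
    f=240/np.tan(np.radians(float(c['vertical_fov']))/2)
    return np.array([[f,0,float(c['cx'])],[0,f,float(c['cy'])],[0,0,1]])
def cloud(c):
    v,u=np.mgrid[0:480,0:640]
    p=cv2.undistortPoints(np.stack([u,v],-1).reshape(-1,1,2).astype(np.float64),K(c),np.array(c['dist'],float)).reshape(-1,2)
    z=c['range_z'].reshape(-1,1).astype(float)
    P=np.hstack([p*z,z]); Rm=cv2.Rodrigues(np.array(c['rvec'],float))[0]
    W=(P-np.array(c['tvec'],float).reshape(3))@Rm
    W[z[:,0]==0]=np.nan
    return W.reshape(480,640,3)
def load(n): return dict(np.load('last_'+n+'.npz'))
E
python3 - <<'E'
from h import *
for n in('top','side'):
    c=cap(n); cv2.imwrite(f'pics/{n}0.png',c['color'][...,::-1]); print(n,np.nanmean(c['range_z']>0), -cv2.Rodrigues(c['rvec'])[0].T@np.array(c['tvec']).reshape(3))
print(arm.read_state())
E
```

```text
top 0.9961653645833334 [ 405.94379541   23.42141712 1186.71008703]
side 0.995927734375 [ 340.59468764  866.68994926 1185.04491785]
{'time': 0.1, 'joints': array([-7.60824316e+01,  1.51641041e+01,  9.19722059e+01, -1.35313151e-03,
        7.29788109e+01, -2.11384884e+00]), 'joint_velocities': array([-0.03678704, -0.07812183, -0.10059684, -0.12344881,  0.02997029,
       -0.01316616]), 'effort': array([ 9.92406858e-04, -5.03616607e+01, -3.58070683e+01,  7.31461029e-02,
        2.33636226e-02, -5.89103797e-05]), 'eef_pos': array([ 186.25167572, -648.12842019,  237.53273442]), 'tool_rot': array([-1.79884910e+02, -2.95408051e-03,  1.60318116e+01]), 'ft_force': array([-1.0336206 ,  0.89598212,  0.47713395]), 'moment': array([ 0.04129189, -0.03295517,  0.02323674]), 'grasp_force': 0.0, 'gripper_width': 1.0011205745837262}
```

View pics/top0.png

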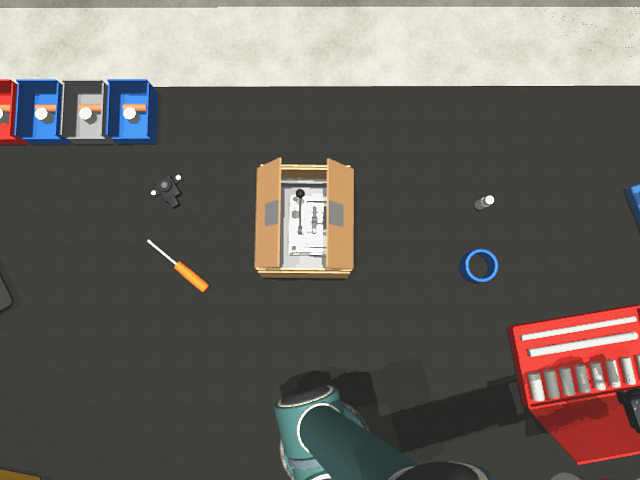

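View pics/side0.png

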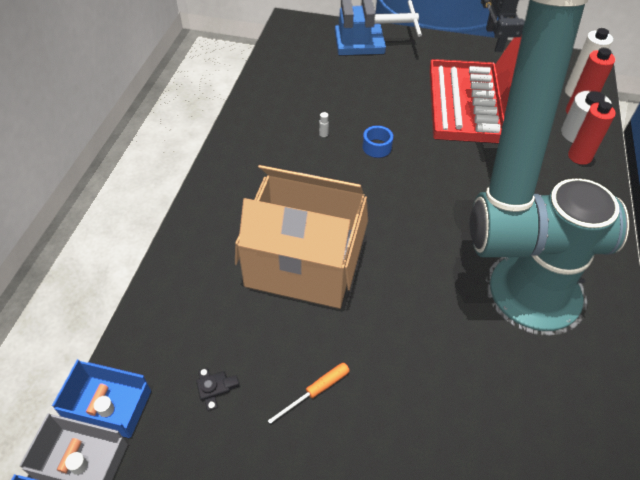

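The top view shows the carton at about (305,220). The left flap covers u 256–281, the right flap u 328–354, and the ball is at (300,193). Next I measure these from depth.

Run:
```python
from h import *
c=load('top'); W=cloud(c)
for n,(u,v) in dict(ball=(300,193),lev=(300,215),lev2=(300,228),LfreeTop=(279,163),LfreeBot=(279,264),Lmid=(268,215),Lhinge=(259,215),Rfree=(330,164),RfreeB=(330,266),Rmid=(342,215),Rhinge=(351,215),nearrim=(305,270),farrim=(305,167),sock=(488,200),tape=(481,251),gear=(168,190),sd=(180,265)).items(): print(n,np.round(W[v,u],0))
# flap planes
for n,(u0,u1) in dict(L=(260,278),R=(331,350)).items():
    P=W[175:260,u0:u1].reshape(-1,3); P=P[(P[:,2]>150)]
    m=P.mean(0); _,_,V=np.linalg.svd(P-m); nn=V[2]*np.sign(V[2][2]); print(n,m.round(1),nn.round(3),'tilt',np.degrees(np.arccos(nn[2])).round(1))
# ball
hsv=c['color'].astype(int).max(-1)
m=np.zeros((480,640),bool); m[180:205,290:312]=True
m&=(hsv<60); print('ball px',m.sum(),np.round(np.nanmean(W[m],0),1),np.round(np.nanmin(W[m],0)),np.round(np.nanmax(W[m],0)))
cr=c['color'][150:290,240:370,::-1]; cv2.imwrite('pics/top_crop.png',cv2.resize(cr,None,fx=4.2,fy=4.2,interpolation=cv2.INTER_CUBIC))
# rim points
Q=W[150:290,240:370].reshape(-1,3); q=Q[(Q[:,2]>160)&(Q[:,2]<169)]; print(len(q)); 
print(cv2.minAreaRect(q[:,:2].astype(np.float32)))
```

```text
ball [615.  57. 171.]
lev [571.  59. 128.]
lev2 [543.  60. 101.]
LfreeTop [662.  98. 253.]
LfreeBot [449.  98. 255.]
Lmid [557. 125. 220.]
Lhinge [563. 149. 183.]
Rfree [661. -10. 249.]
RfreeB [nan nan nan]
Rmid [557. -36. 208.]
Rhinge [562. -59. 175.]
nearrim [440.  47. 143.]
farrim [680.  46. 153.]
sock [ 613. -412.   76.]
tape [ 487. -400.   44.]
gear [655. 405.  26.]
sd [460. 371.  19.]
L [553.  123.9 218.9] [0.015 0.837 0.547] tilt 56.9
R [552.3 -31.5 215.4] [-0.016 -0.831  0.556] tilt 56.2
ball px 38 [614.5  57.8 166.1] [607.  50. 161.] [623.  66. 171.]
637
((557.9953002929688, 47.01844024658203), (222.32498168945312, 249.93045043945312), 88.90446472167969)
```

View pics/top_crop.png

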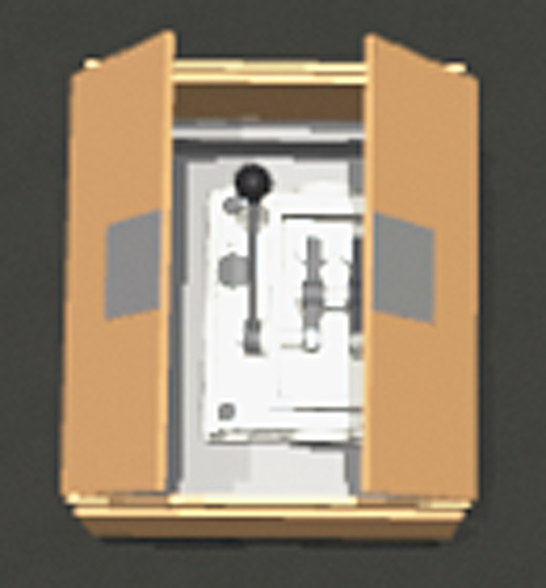

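send_rows --fingers '[0, 0, 0, 0, 0, 0, 0, 0]' --translation '[[0, 0, -0.025], [0, 0, -0.025], [0, 0, -0.025], [0.017, -0.032, 0], [0.017, -0.032, 0], [0.017, -0.032, 0], [0.017, -0.032, 0], [0.017, -0.032, 0]]' --rot '[[0, 0, 0.0933], [0, 0, 0.0933], [0, 0, 0.0933], [0, 0, 0], [0, 0, 0], [0, 0, 0], [0, 0, 0], [0, 0, 0]]'

```text
time: 0.77
eef_pos: [271.7, -487.0, 313.1]
tool_rot: [-179.9, 0.0, -0.0]
ft_force: [1.2, -0.3, 0.5]
gripper_width: 0.422
grasp_force: 0.0
```

send_rows --fingers '[0, 0, 0, 0, 0, 0, 0, 0]' --translation '[[0.017, -0.032, 0], [0.017, -0.032, 0], [0.017, -0.032, 0], [0.017, -0.032, 0], [0.017, -0.032, 0], [0.017, -0.032, 0], [0.017, -0.032, 0], [0.017, -0.032, 0]]' --rot '[[0, 0, 0], [0, 0, 0], [0, 0, 0], [0, 0, 0], [0, 0, 0], [0, 0, 0], [0, 0, 0], [0, 0, 0]]'

```text
time: 1.43
eef_pos: [407.6, -230.9, 313.4]
tool_rot: [-180.0, 0.0, -0.0]
ft_force: [-0.2, 0.3, 0.7]
gripper_width: 0.005
grasp_force: 0.0
```

send_rows --fingers '[0, 0, 0, 0, 0, 0, 0, 0]' --translation '[[0.0185, -0.0345, 0], [0.0185, -0.0345, 0], [0.0185, -0.0345, 0], [0.0185, -0.0345, 0], [0.0185, -0.0345, 0], [0.0185, -0.0345, 0], [0.0185, -0.0345, 0], [0.0185, -0.0345, 0]]' --rot '[[0, 0, 0], [0, 0, 0], [0, 0, 0], [0, 0, 0], [0, 0, 0], [0, 0, 0], [0, 0, 0], [0, 0, 0]]'

```text
time: 2.1
eef_pos: [555.7, 45.2, 313.3]
tool_rot: [180.0, 0.0, 0.0]
ft_force: [-0.2, -0.4, 0.4]
gripper_width: 0.006
grasp_force: 0.0
```

send_rows --fingers '[0, 0, 0, 0, 0, 0, 0, 0]' --translation '[[0, 0, 0.027], [0, 0, 0.027], [0, 0, 0.027], [0, -0.015, 0], [0, -0.015, 0], [0, -0.015, 0], [0, -0.015, 0], [0, -0.015, 0]]' --rot '[[0, 0, 0], [0, 0, 0], [0, 0, 0], [0, 0, 0], [0, 0, 0], [0, 0, 0], [0, 0, 0], [0, 0, 0]]'

```text
time: 2.77
eef_pos: [555.1, 118.7, 232.1]
tool_rot: [180.0, 0.1, -0.0]
ft_force: [0.6, -0.6, 1.4]
gripper_width: 0.007
grasp_force: 0.2
```

send_rows --fingers '[0, 0, 0, 0, 0, 0, 0, 0]' --translation '[[0, -0.015, 0], [0, -0.015, 0], [0, -0.015, 0], [0, -0.015, 0], [0, -0.015, 0], [0, -0.012, 0.01], [0, -0.012, 0.015], [0, -0.012, 0.015]]' --rot '[[0, 0, 0], [0, 0, 0], [0, 0, 0], [0, 0, 0], [0, 0, 0], [0, 0, 0], [0, 0, 0], [0, 0, 0]]'

```text
time: 3.43
eef_pos: [555.8, 230.4, 192.2]
tool_rot: [-180.0, -0.1, 0.0]
ft_force: [-0.1, 0.2, -0.9]
gripper_width: 0.008
grasp_force: 0.1
```

Run:
```python
from h import *
c=cap('side'); cv2.imwrite('pics/side1.png',c['color'][...,::-1])
print(arm.read_state()['eef_pos'])
```

```text
[553.45060861 231.47606411 187.96623667]
```

View pics/side1.png

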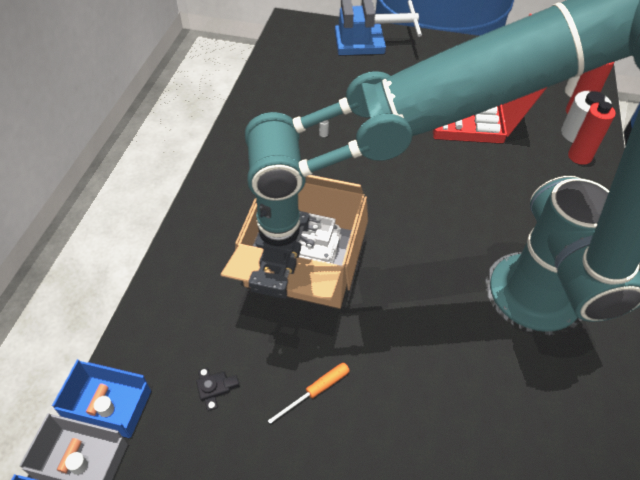

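The left flap at (240,262) now lies back under the gripper. The right flap is next.

send_rows --fingers '[0, 0, 0, 0, 0, 0, 0, 0]' --translation '[[0, 0, -0.025], [0, 0, -0.025], [0, 0.036, 0], [0, 0.036, 0], [0, 0.036, 0], [0, 0.036, 0], [0, 0.036, 0], [0, 0.015, 0]]' --rot '[[0, 0, 0], [0, 0, 0], [0, 0, 0], [0, 0, 0], [0, 0, 0], [0, 0, 0], [0, 0, 0], [0, 0, 0]]'

```text
time: 4.15
eef_pos: [555.0, 30.5, 242.5]
tool_rot: [179.9, 0.0, -0.1]
ft_force: [-0.9, 0.2, 0.1]
gripper_width: 0.005
grasp_force: 0.0
```

send_rows --fingers '[0, 0, 0, 0, 0, 0, 0, 0]' --translation '[[0, 0.015, 0], [0, 0.015, 0], [0, 0.015, 0], [0, 0.015, 0], [0, 0.015, 0], [0, 0.015, 0], [0, 0.015, 0], [0, 0.015, 0]]' --rot '[[0, 0, 0], [0, 0, 0], [0, 0, 0], [0, 0, 0], [0, 0, 0], [0, 0, 0], [0, 0, 0], [0, 0, 0]]'

```text
time: 4.82
eef_pos: [555.2, -86.4, 242.3]
tool_rot: [-180.0, 0.0, -0.0]
ft_force: [0.7, -0.4, 0.6]
gripper_width: 0.004
grasp_force: 0.1
```

send_rows --fingers '[0, 0, 0, 0, 0, 0, 0.06, 0.06]' --translation '[[0, 0.012, 0.005], [0, 0.012, 0.009], [0, 0.012, 0.013], [0, 0.012, 0.015], [0, 0.004, 0.013], [0, 0, 0], [0, 0, -0.03], [0, 0, -0.03]]' --rot '[[0, 0, 0], [0, 0, 0], [0, 0, 0], [0, 0, 0], [0, 0, 0], [0, 0, 0], [0, 0, 0], [0, 0, 0]]'

```text
time: 5.48
eef_pos: [553.1, -136.8, 244.6]
tool_rot: [-179.8, 0.4, -0.0]
ft_force: [0.7, -0.4, -0.7]
gripper_width: 0.131
grasp_force: 0.0
```

Run:
```python
from h import *
c=cap('top'); cv2.imwrite('pics/top2.png',cv2.resize(c['color'][130:300,190:420,::-1],None,fx=3.4,fy=3.4,interpolation=cv2.INTER_CUBIC))
s=arm.read_state(); print(s['eef_pos'],s['gripper_width'])
W=cloud(c)
m=np.zeros((480,640),bool); m[180:205,285:315]=True
m&=(c['color'].astype(int).max(-1)<60)&(W[...,2]>140); print('ball',m.sum(),np.round(np.nanmean(W[m],0),1),np.nanmin(W[m],0).round(1),np.nanmax(W[m],0).round(1), np.argwhere(m).mean(0))
for v in range(198,240,3): print(v,[tuple(np.round(W[v,u]).astype(int)) for u in (299,300,301)])
for u in (215,225,235,245,255,355,365,375,385,395): print(u,W[175,u].round(),W[255,u].round())
```

```text
[ 557.78146458 -137.97437406  254.05723235] 0.1754184696320734
ball 43 [614.7  58.1 166.3] [606.4  50.1 161. ] [623.2  66.4 172.5] [193.37209302 299.53488372]
198 [(np.int64(606), np.int64(60), np.int64(157)), (np.int64(606), np.int64(57), np.int64(158)), (np.int64(605), np.int64(55), np.int64(159))]
201 [(np.int64(600), np.int64(60), np.int64(149)), (np.int64(600), np.int64(58), np.int64(153)), (np.int64(600), np.int64(55), np.int64(148))]
204 [(np.int64(594), np.int64(60), np.int64(145)), (np.int64(594), np.int64(58), np.int64(146)), (np.int64(594), np.int64(56), np.int64(144))]
207 [(np.int64(588), np.int64(60), np.int64(140)), (np.int64(587), np.int64(58), np.int64(141)), (np.int64(587), np.int64(56), np.int64(142))]
210 [(np.int64(581), np.int64(61), np.int64(134)), (np.int64(581), np.int64(58), np.int64(135)), (np.int64(582), np.int64(56), np.int64(130))]
213 [(np.int64(575), np.int64(61), np.int64(130)), (np.int64(574), np.int64(58), np.int64(133)), (np.int64(575), np.int64(56), np.int64(132))]
216 [(np.int64(569), np.int64(61), np.int64(123)), (np.int64(569), np.int64(59), np
[... 739 characters left out ...]
35), np.int64(57), np.int64(105))]
234 [(np.int64(529), np.int64(62), np.int64(92)), (np.int64(529), np.int64(60), np.int64(92)), (np.int64(529), np.int64(57), np.int64(97))]
237 [(np.int64(523), np.int64(63), np.int64(81)), (np.int64(523), np.int64(60), np.int64(84)), (np.int64(523), np.int64(58), np.int64(83))]
215 [652. 246. 193.] [473. 244. 190.]
225 [654. 225. 185.] [474. 224. 181.]
235 [656. 204. 178.] [474. 202. 178.]
245 [657. 182. 173.] [474. 181. 170.]
255 [658. 160. 166.] [474. 160. 163.]
355 [657. -70. 166.] [472. -67. 164.]
365 [656. -93. 168.] [472. -89. 171.]
375 [ 655. -115.  174.] [439. -46. 666.]
385 [551. -71. 598.] [439. -58. 664.]
395 [545. -80. 619.] [ 470. -155.  182.]
```

View pics/top2.png

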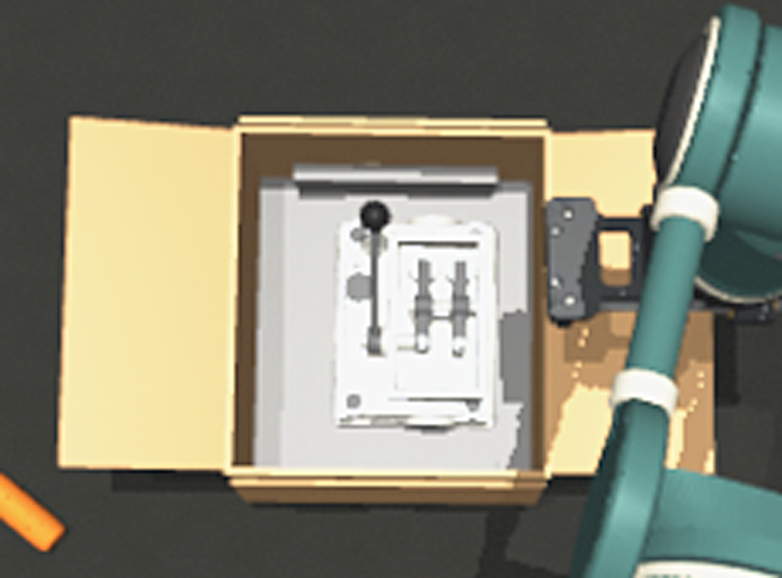

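Both flaps lie back at about 165–170°. The ball centre is near (614,58,157), so I move over it.

send_rows --fingers '[0.07, 0.07, 0.07, 0.07, 0.07, 0.07, 0.07, 0.07]' --translation '[[0.01, -0.033, 0], [0.01, -0.033, 0], [0.01, -0.033, 0], [0.01, -0.033, 0], [0.01, -0.033, 0], [0.009, -0.031, 0], [0, 0, 0], [0, 0, 0]]' --rot '[[0, 0, 0], [0, 0, 0], [0, 0, 0], [0, 0, 0], [0, 0, 0], [0, 0, 0], [0, 0, 0], [0, 0, 0]]'

```text
time: 6.2
eef_pos: [614.5, 60.4, 247.4]
tool_rot: [180.0, 0.0, 0.2]
ft_force: [-0.7, -0.4, -0.2]
gripper_width: 0.778
grasp_force: 0.0
```

Next I descend 108 mm, shift y by −2 mm, and close.

send_rows --fingers '[0.07, 0.07, 0.07, 0.07, 0.07, 0.07, 0.07, 0.07]' --translation '[[0, 0.002, 0.018], [0, 0, 0.018], [0, 0, 0.018], [0, 0, 0.018], [0, 0, 0.018], [0, 0, 0.018], [0, 0, 0], [0, 0, 0]]' --rot '[[0, 0, 0], [0, 0, 0], [0, 0, 0], [0, 0, 0], [0, 0, 0], [0, 0, 0], [0, 0, 0], [0, 0, 0]]'

```text
time: 6.87
eef_pos: [613.2, 55.2, 138.6]
tool_rot: [180.0, 0.2, -0.1]
ft_force: [-0.7, 0.1, -0.2]
gripper_width: 0.794
grasp_force: 0.0
```

send_rows --fingers '[0, 0, 0, 0, 0, 0, 0, 0]' --translation '[[0, 0, 0], [0, 0, 0], [0, 0, 0], [0, 0, 0], [0, 0, 0], [0, 0, 0], [0, 0, 0], [0, 0, 0]]' --rot '[[0, 0, 0], [0, 0, 0], [0, 0, 0], [0, 0, 0], [0, 0, 0], [0, 0, 0], [0, 0, 0], [0, 0, 0]]'

```text
time: 7.53
eef_pos: [614.6, 57.7, 139.9]
tool_rot: [-179.8, -0.0, -0.0]
ft_force: [-0.2, 4.3, 0.0]
gripper_width: 0.215
grasp_force: 29.9
```

Run:
```python
from h import *
a=cap('wrist')['color'][...,::-1]; b=cap('side')['color'][...,::-1]
b=cv2.resize(b[150:290,210:390],(617,480),interpolation=cv2.INTER_CUBIC)
cv2.imwrite('pics/g3.png',cv2.resize(np.hstack([a,b]),(800,305),interpolation=cv2.INTER_AREA))
```

```text
(no output)
```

View pics/g3.png

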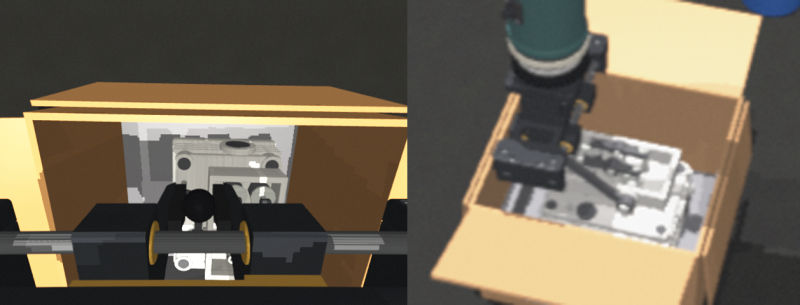

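send_rows --fingers '[0, 0, 0, 0, 0, 0]' --translation '[[-0.0035, 0, -0.004], [-0.0035, 0, -0.004], [-0.0038, 0, -0.0036], [-0.0038, 0, -0.0035], [-0.0042, 0, -0.0032], [-0.0042, 0, -0.0031]]' --rot '[[0, 0, 0], [0, 0, 0], [0, 0, 0], [0, 0, 0], [0, 0, 0], [0, 0, 0]]'

```text
time: 8.13
eef_pos: [591.6, 58.3, 160.5]
tool_rot: [-179.8, -0.0, -0.0]
ft_force: [2.7, 7.2, -5.2]
gripper_width: 0.222
grasp_force: 30.2
```

send_rows --fingers '[0, 0, 0, 0, 0, 0, 0, 0]' --translation '[[-0.0045, 0, -0.0028], [-0.0045, 0, -0.0026], [-0.0047, 0, -0.0023], [-0.0047, 0, -0.0021], [-0.005, 0, -0.0018], [-0.005, 0, -0.0016], [-0.0051, 0, -0.0013], [-0.0051, 0, -0.0011]]' --rot '[[0, 0, 0], [0, 0, 0], [0, 0, 0], [0, 0, 0], [0, 0, 0], [0, 0, 0], [0, 0, 0], [0, 0, 0]]'

```text
time: 8.8
eef_pos: [553.0, 59.2, 175.3]
tool_rot: [-179.7, -0.1, -0.0]
ft_force: [6.0, 10.5, -10.0]
gripper_width: 0.216
grasp_force: 30.4
```

send_rows --fingers '[0, 0, 0, 0, 0, 0]' --translation '[[-0.0052, 0, -0.0008], [-0.0052, 0, -0.0005], [-0.0035, 0, -0.0002], [-0.0035, 0, 0], [0, 0, 0], [0, 0, 0]]' --rot '[[0, 0, 0], [0, 0, 0], [0, 0, 0], [0, 0, 0], [0, 0, 0], [0, 0, 0]]'

```text
time: 9.3
eef_pos: [535.5, 59.7, 176.7]
tool_rot: [-179.7, -0.0, -0.0]
ft_force: [4.8, 13.2, -9.1]
gripper_width: 0.22
grasp_force: 30.1
```

Run:
```python
from h import *
s=arm.read_state(); print(s['eef_pos'],s['ft_force'])
w=cap('wrist'); c=cap('side'); W=cloud(w); S=cloud(c)
np.savez('pc.npz',W=W,S=S)
a=w['color'][...,::-1]; b=cv2.resize(c['color'][150:290,210:390,::-1],(617,480),interpolation=cv2.INTER_CUBIC)
cv2.imwrite('pics/g4.png',cv2.resize(np.hstack([a,b]),(800,305),interpolation=cv2.INTER_AREA))
# lever plane slab, between boss and ball
for n,P,im in(('w',W,w),('s',S,c)):
    m=(abs(P[...,1]-59)<7)&(P[...,2]>110)&(P[...,2]<200)&(abs(P[...,0]-537)<50)
    q=P[m]; print(n,len(q))
    for z in range(110,200,10):
        k=q[(q[:,2]>=z)&(q[:,2]<z+10)]
        if len(k): print(z,len(k),np.median(k,0).round(1),k[:,0].min().round(),k[:,0].max().round())
```

```text
[535.49808357  59.65563693 176.65636982] [ 4.76556019 13.17414829 -9.14757226]
w 1085
110 47 [544.6  60.2 115.4] 543.0 545.0
120 55 [544.6  60.1 125.2] 543.0 545.0
130 59 [544.6  60.6 135. ] 544.0 545.0
140 68 [544.5  60.5 145.1] 543.0 545.0
150 84 [544.6  60.4 155.1] 543.0 545.0
160 106 [544.6  60.1 165.5] 543.0 545.0
170 113 [544.6  60.3 175.2] 543.0 545.0
180 18 [544.9  61.  180.8] 544.0 549.0
190 535 [548.1  58.8 197.2] 530.0 550.0
s 40
110 19 [537.4  61.6 114.3] 502.0 574.0
120 13 [535.8  62.3 125.5] 533.0 542.0
130 8 [539.4  63.6 135.1] 533.0 542.0
```

View pics/g4.png

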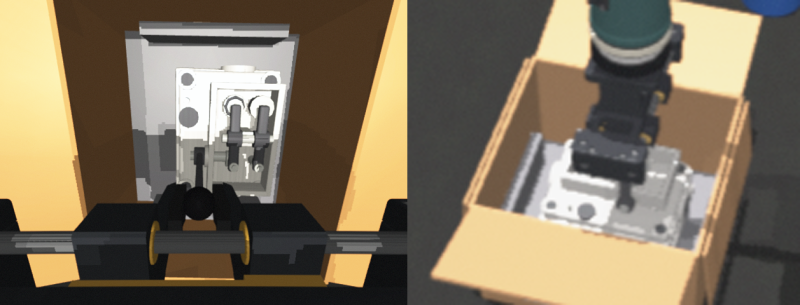

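The wrist view shows the ball held at (198,203). The lever's face stays at x = 544.6 from z 110 to 180, so it is vertical, and both flaps are still back. I'm handing in.

```bash
python3 -c "
from cell import arm
print(arm.sign_off())"
```

```text
the job is handed in; nothing more can be done
None
```

Job handed in: both flaps are folded back to about 165–170°, and the gripper is holding the decompression lever straight up; I did not measure the valve opening itself, and the hand-in call returned no verdict.

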